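# Seat the casting in the jig and close the clamp

### The arm

A 6-joint arm with a two-finger parallel gripper is mounted at the origin on the work surface. World frame = base frame: x ahead of the robot, y to its left, z up, the work surface at z = 0. Lengths are in mm, angles in rad, forces in N, time in s.
With the tool pointing down it reaches from about 275 to 875 mm from the base axis. Payload 12.5 kg.
Tool frame: the origin (TCP) lies midway between the tips of the shut fingers; the grasp point (between the pads) lies 19 mm behind it; z points along the fingers, y is the line along which they close (so a half turn about z gives the same grasp; the last joint's range is limited). The gripper opens to 85 mm and grips with 20 to 120 N. Pads are 22 mm wide; open, the fingers measure 114 mm over their backs; the gripper's body (76 mm by 85 mm) begins 54 mm behind the grasp point. The pads swing forward as they close: fully open they stand 13 mm farther back than shut.
Start: joints at [1.26, 0.351, 1.652, -0, 1.139, -0.085], TCP at [123.106, 536.031, 231.29] pointing down, gripper open.
Joint ranges: [-2.75, 2.75], [-0.79, 2.1], [0.01, 2.65], [-1.57, 4.71], [0.07, 3.14], [-2.87, 2.87]. Speed limits (rad/s): [2.22, 2.22, 2.79, 3.14, 3.14, 3.14].

### API

Orientations are given as [roll, pitch, yaw] about the fixed x, y, z axes, in that order (R = Rz(yaw) Ry(pitch) Rx(roll)).
In Python, from rig import get_obs, eyes, order gives the robot as it stands.
- The arm moves only by the tool apply_moves, never from a script. Its argument "plan" is one flat list of numbers, 5 for each row, row after row: the shift along the tool's x, y, z in cm, then the turn about the tool's z in degrees, then the closure, from -1 (fully open) to 1 (shut), so that 0 is half open. In form: [x, y, z, spin, grip, x, y, z, spin, grip, ...]. A call has 1 to 8 rows; each row is the pose to reach, as a shift and turn from the pose commanded when the call began, along the tool's axes at that moment; what a row does not reach only later rows make up. A row lasts 1/8 s, in which the tool goes at most 62.5 mm and 10.7 degrees, less where a joint would pass 70% of its speed; a pose out of reach is approached as far as the arm can. A call with a gripper value outside its range is refused whole. The fingers move at their own pace and stop on an object; "newtons" is the grip in N (left out, the last holds). Time passes only in rows, so rows that repeat a pose let the fingers close. It gives the time, the measured TCP pose, the force, the opening and the grip force at its end, in the units of the state.
- get_obs(): the state, without advancing time (a new reading comes with each control period).
- eyes.capture(name): name is "scene" or "top"; returns a dict with "pixels" (384x512x3 uint8, red, green, blue), "depth" (384x512 float32, mm along the optical axis (not along the pixel's ray), 0 where there is no reading), "fx", "fy", "cx", "cy" (pixels), "R" (3x3) and "t" (3): a world point X has camera coordinates R X + t. Camera axes: x right, y down, z forward; pixel columns grow to the right and rows downward; lengths in mm; the calibration is good to about 2 mm. A picture is of the moment at which its call begins.
- order.close_job(): hands the job in; it is judged then, once.
The state is a dict: "time": time; "joints": joint angles; "dq": joint speeds; "tau": joint torques, N m; "tcp_pos": TCP position; "ee_rot": TCP orientation; "force": force on the tool from outside, world axes, zero at the start; "wrist_torque": the same for the moment, N m; "finger_gap": opening from 0.0 (shut) to 1.0 (fully open); "finger_force": force on a finger pad.
Only numpy, scipy, OpenCV 4.12 (cv2) and the standard library are available. Lean on these libraries where they do the work, as an engineer would, in place of code of your own. Each camera call takes 0.05 s, during which the arm holds its last target. There are 200 camera calls.

### The job

Slide the aluminium casting along the jig's deck into its nest and press it down at both ends until you feel it fully home, flat on the nest's floor. Only then swing the hinged clamp over and close it fully down on the casting's hub, and let go. Leave the tub on the deck and the things standing round the jig where they are.

Things in the scene. Friction and masses are not known exactly. Their poses are not given: they have to be found in the camera images.
- jig: Green loading jig, bolted to the bench: a flat dark steel deck 190 mm (jig x) by 370 mm (jig y), its top 45 mm above the bench, the nest sunk in its middle. Origin: below the nest's middle, at bench height; z up. The clamp's hinge is at the +x side. The casting waits on the deck on the +y or the -y side of the nest, its middle about 108 mm from the nest's.
- nest (a point): Centre of the nest's floor, 33 mm above the bench: a pocket 128 mm (jig x) by 75 mm (jig y), 12 mm deep below the deck, open above. Two brass ejector pads stand up from its floor, so that a casting slid in drops a little, is held by the pocket's edges, and rests proud and uneven on the pads.
- pad_a (a point): Middle of the stiff brass ejector pad (22 x 50 mm) at jig x = +46 mm; this point is at nest floor height. The pad starts 4 to 9 mm up, unlike the other one. It goes down only when pressed with more than about 7 N, stays where it is left, and stops solid when flush with the floor.
- pad_b (a point): The same for the other ejector pad, at jig x = -46 mm.
- rails (a point): Above the nest's middle, at the height of the tops of two blue guide rails (13 mm above the deck) along the nest's x ends: inner faces at jig x = +-63.5 mm over jig y = +-40 mm, flaring outwards to about x = +-75 mm at y = +-63 mm.
- casting: The loose aluminium casting, 0.3 to 0.7 kg: a flange plate 120 mm (its x) by 70 mm (its y), 26 mm thick, with a round hub 40 mm across in the middle rising 24 mm above the plate (50 mm high in all). Origin: centre of its underside.
- casting_mid (a point): Centre of the casting, half-way up (25 mm above its underside). In the nest its long side goes along jig x, either way round. It starts on the deck, turned by up to 0.35 rad from that and up to about 20 mm off the nest's middle in jig x.
- casting_end_a (a point): Point on the casting's underside, on its centre line, 46 mm from the middle towards its own +x end; over a brass pad when in the nest. Fully home it is level with the nest floor, 33 mm above the bench. The plate's top here, 26 mm higher, is a good place to press.
- casting_end_b (a point): The same at the casting's own -x end.
- clamp (a joint): Angle of the clamp: a steel bar 30 mm wide (jig y), 12 mm thick, with a red round handle (24 mm) on its outer 55 mm. 0 = closed: level over the hub towards jig -x, its lower face 83.5 mm above the bench, just on a seated casting's hub. Grows as it opens: 1.57 upright, more leans back away from the nest. Starts at 1.6 to 1.8. The hinge is stiff: it stays where left; a few newtons move it.
- clamp_hinge (a point): Middle of the clamp's hinge axis (parallel to jig y), at jig x = 115 mm, 89.5 mm above the bench.
- clamp_tip (a point): Outer end of the clamp's handle, on the bar's centre line, 195 mm from the hinge axis.
- tub: Yellow open plastic tub 75 x 60 x 45 mm, standing on the deck at the other side of the nest from the casting. Bystander; origin at the centre of its underside.
- spray: White bottle with red cap, 60 mm across, 190 mm tall, standing on the bench off one end of the jig. Bystander; origin at its underside.
- paint: Small steel paint can, 90 mm across, 110 mm tall, standing on the bench off one end of the jig. Bystander; origin at its underside.
- pot: Terracotta pot 90 mm across, 80 mm tall, on the bench. Bystander; origin at its underside.
- driver: Red-handled screwdriver 200 mm long lying on the bench. Bystander; its x axis runs along it.
- offcut: Wood offcut 50 x 150 x 40 mm lying on the bench behind the jig. Bystander; origin at the centre of its underside.
- jar: Amber glass jar with black lid, 70 mm across, 90 mm tall, behind the jig. Bystander; origin at its underside.
There are look-alikes about, which are no part of the job. Of the things that look like the casting, the middle-sized one is meant.

How it is judged:
By the outcome, as a careful person would: the job done as asked, in the order asked, and still so for the second after the job is handed in, with the robot touching nothing.
It also fails if it takes over 72 s, if anything falls off the work surface, if the arm or the gripper's body presses on something with over 40 N, if the wrist force passes 120 N, or if a joint passes its speed limit or range.

## Working session

There is one attempt and no reset: what is moved stays moved. The work goes in short steps, Python scripts to look and compute and a tool call to move; the robot and the scene stay as the last step left them, time stands still between calls to the robot, and variables do not carry over. Pictures are saved under pics/ and viewed, at most 10 in all, crops included, and the job is handed in when it is done.

Besides the shell and the picture viewer there is one more tool, called after "Call:" as name(argument=value, ...) on one line, values as JSON. apply_moves: Moves the arm, as the interface text tells. Its arguments: {"type":"object","properties":{"plan":{"type":"array"},"newtons":{"type":"number"}},"required":["plan"]}

```bash
mkdir -p pics
python3 - <<'E'
from rig import get_obs, eyes
import cv2,numpy as np
for n in("scene","top"):
    c=eyes.capture(n); np.savez(f"pics/{n}0.npz",**c); cv2.imwrite(f"pics/{n}0.png",c["pixels"][:,:,::-1])
    print(n,c["fx"],c["cx"],c["cy"],c["R"],c["t"])
print(get_obs())
E
```

```text
scene 385.0240903029937 255.737697681027 191.53959479508512 [[-0.53242801  0.84636145  0.01388182]
 [ 0.68755897  0.44197818 -0.5761232 ]
 [-0.49374393 -0.29719957 -0.81724498]] [ 265.03330114 -353.76491598 1434.48349057]
top 493.1652740966005 255.58950978924204 189.4323165267949 [[-0.02218434 -0.99974542  0.00411749]
 [-0.98721314  0.0212556  -0.1579823 ]
 [ 0.15785456 -0.00756957 -0.98743336]] [  46.80922378  596.69510308 1365.14296875]
{'time': 0.1, 'joints': array([ 1.26040383e+00,  3.51164593e-01,  1.65236870e+00,  1.40092225e-05,
        1.13909365e+00, -8.46078850e-02]), 'dq': array([-0.00089552, -0.00164695, -0.0042956 ,  0.00063873, -0.00089339,
        0.00086669]), 'tau': array([-2.56871806e-05, -5.06832647e+01, -2.91876841e+01, -1.27490616e-04,
        2.68971344e-03, -4.39318384e-06]), 'tcp_pos': array([123.01317891, 535.75918326, 230.81871332]), 'ee_rot': array([-3.14056315e+00, -1.00076427e-04,  2.91580212e+00]), 'force': array([-0.25415408, -0.67495548, -0.38941025]), 'wrist_torque': array([ 0.03274258, -0.02144676,  0.0488033 ]), 'finger_force': 0.0, 'finger_gap': 0.9990549726299194}
```

View pics/top0.png

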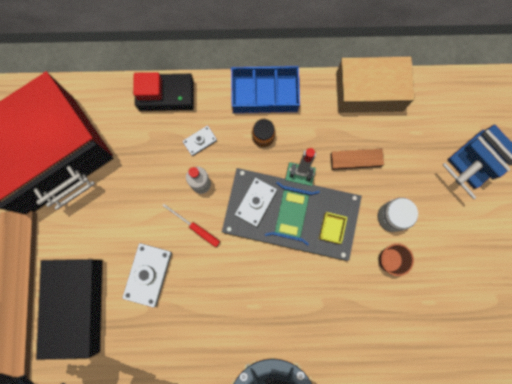

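View pics/scene0.png

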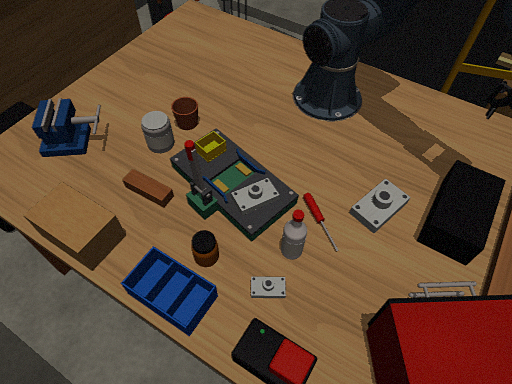

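Candidates for the casting in the top view are the plate on the deck at (256,202), a small one at (200,140) and a large one at (147,275). The middle-sized one is the plate on the deck, on the hinge/spray side of the nest. I'll measure it and check with a crop.

```bash
cat > h.py <<'E'
import numpy as np,cv2
from rig import get_obs, eyes
def cloud(c):
    d=c["depth"].astype(float); v,u=np.mgrid[:384,:512]
    P=np.stack([(u-c["cx"])/c["fx"]*d,(v-c["cy"])/c["fy"]*d,d],-1)
    W=(P-c["t"])@np.asarray(c["R"]); W[d==0]=np.nan
    return W
def rect(p): return cv2.minAreaRect(p.astype(np.float32))
def proj(c,X):
    q=np.asarray(c["R"])@np.asarray(X,float)+c["t"]; return c["fx"]*q[0]/q[2]+c["cx"],c["fy"]*q[1]/q[2]+c["cy"]
E
python3 - <<'E'
from h import *
for n,(u0,u1,v0,v1) in {"top":(215,370,160,265),"scene":(160,305,120,245)}.items():
    c=dict(np.load(f"pics/{n}0.npz")); W=cloud(c); px=c["pixels"].astype(int)
    m=np.zeros((384,512),bool); m[v0:v1,u0:u1]=1
    hsv=cv2.cvtColor(c["pixels"],cv2.COLOR_RGB2HSV); S=hsv[...,1];V=hsv[...,2];H=hsv[...,0]; z=W[...,2]
    def rep(k,s):
        s=cv2.morphologyEx((s&m).astype(np.uint8),cv2.MORPH_OPEN,np.ones((2,2)))>0
        nn,l,st,_=cv2.connectedComponentsWithStats(s.astype(np.uint8)); 
        if nn<2: print(k,"none");return
        l=l==1+st[1:,4].argmax(); p=W[l]; r=rect(p[:,:2]); print(n,k,l.sum(),"med",np.median(p,0).round(1),"rect",np.round(r[0],1),np.round(r[1],1),round(r[2],1))
    rep("deck",(abs(z-45)<6)&(S<70))
    rep("plate",(abs(z-71)<6)&(S<70)&(V>90))
    rep("hub",(abs(z-95)<6)&(S<70)&(V>60))
    rep("nestfloor",(H>60)&(H<85)&(S>80)&(abs(z-33)<6))
    rep("pads/brass",(H>20)&(H<50)&(S>60)&(abs(z-40)<8))
    rep("tub",(H>20)&(H<35)&(S>150)&(z>75))
    rep("redhandle",(((H<8)|(H>172))&(S>150)&(z>150)))
    rep("clampall",(z>130)&(z<320))
    rep("rails",(H>95)&(H<125)&(S>100)&(abs(z-58)<8))
c=cv2.imread("pics/top0.png")[155:270,210:380]; cv2.imwrite("pics/crop1.png",cv2.resize(c,None,fx=4,fy=4,interpolation=2))
E
```

```text
top deck 4518 med [nan nan nan] rect [523.  -74.1] [374.6 185. ] 76.0
top plate 775 med [nan nan nan] rect [558.9  31.3] [ 68.7 122. ] 60.0
top hub 132 med [nan nan nan] rect [556.9  33.1] [26.5 37.2] 45.8
top nestfloor 557 med [nan nan nan] rect [nan nan] [0. 0.] 0.0
top pads/brass 146 med [nan nan nan] rect [480.6 -59.1] [50.5 23.3] 75.2
top tub 42 med [ 489.9 -157.3   49. ] rect [ 490.7 -156.7] [10.4 59. ] 74.9
redhandle none
top clampall 127 med [638.1 -98.5 170.4] rect [ 655.6 -118.1] [24.  76.2] 38.1
top rails 119 med [589.8 -87.2  55.2] rect [593.4 -87.8] [121.   12.5] 75.8
scene deck 2690 med [nan nan nan] rect [466.9 -12.5] [403.9 168.7] 49.8
scene plate 594 med [nan nan nan] rect [554.4  40.3] [ 65.8 128.8] 60.4
scene hub 98 med [nan nan nan] rect [557.4  40.7] [28.  47.5] 60.5
scene nestfloor 427 med [nan nan nan] rect [525.  -63.4] [ 77.9 110.9] 76.8
scene pads/brass 68 med [482.5 -52.8  40.2] rect [480.2 -52.5] [43.9 23.7] 73.1
scene tub 83 med [ 491.1 -201.2   80.6] rect [ 488.  -199.1] [80.5 33.3] 18.9
scene redhandle 129 med [653.9 -92.3 273.6] rect [ 567.9 -161. ] [232.7  20.8] 39.2
scene clampall 405 med [nan nan nan] rect [ 563.7 -159.9] [227.8  26.6] 39.4
scene rails 113 med [464.5 -44.6  56.2] rect [456.2 -47.9] [120.7  23. ] 77.8
```

View pics/crop1.png

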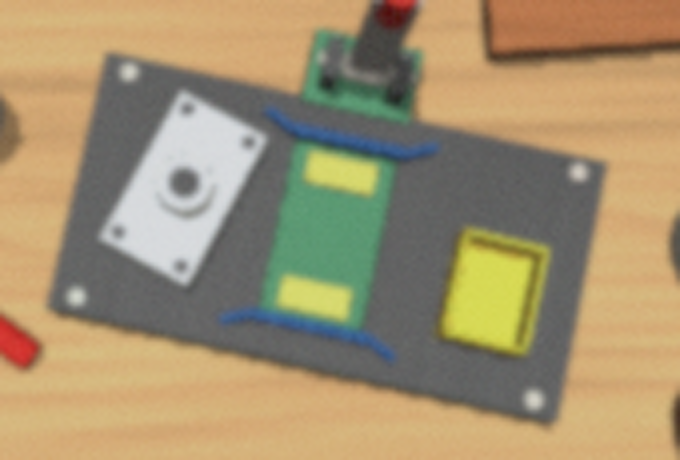

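The crop confirms the choice: the plate on the deck is at crop (185,185), the clamp stands at (365,70), the tub is at (495,290) and the nest at (330,235). Next I'll refine with ray-plane intersection and check it with model overlays in both views.

```bash
cat >> h.py <<'E'
def ray(c,u,v,z):
    R=np.asarray(c["R"]); d=R.T@np.array([(u-c["cx"])/c["fx"],(v-c["cy"])/c["fy"],1]); o=-R.T@c["t"]
    return o+d*(z-o[2])/d[2]
def line(im,c,pts,k,col):
    q=np.array([[(a+.5)*k[2]-.5 for a in (np.array(proj(c,p))-k[:2])] for p in pts]); cv2.polylines(im,[np.round(q).astype(int)],True,col,1)
def box(cx,cy,yaw,a,b,z,ox=0,oy=0):
    C,S=np.cos(yaw),np.sin(yaw)
    return [(cx+C*(ox+i)-S*(oy+j),cy+S*(ox+i)+C*(oy+j),z) for i,j in((a,b),(a,-b),(-a,-b),(-a,b))]
def overlay(c,k,w,h,J,K,name,zk=45):
    im=c["pixels"][k[1]:k[1]+h,k[0]:k[0]+w,::-1]; im=cv2.resize(im,None,fx=k[2],fy=k[2],interpolation=cv2.INTER_CUBIC)
    line(im,c,box(*J,95,185,45),k,(0,0,255)); line(im,c,box(*J,64,37.5,45),k,(255,0,255))
    line(im,c,box(*K,60,35,zk+26),k,(0,200,0)); line(im,c,[(K[0]+20*np.cos(t),K[1]+20*np.sin(t),zk+50) for t in np.linspace(0,6.2,24)],k,(0,0,255))
    cv2.imwrite(name,im)
E
python3 - <<'E'
from h import *
c=dict(np.load("pics/top0.npz")); f=lambda p,z:ray(c,210+(p[0]+.5)/4-.5,155+(p[1]+.5)/4-.5,z)[:2]
D=np.array([f(p,45) for p in((128,72),(578,172),(534,400),(76,297))]); Q=np.array([f(p,45) for p in((107,53),(606,162),(554,424),(50,308))])
print("screws",D.mean(0),"deck",Q.mean(0),cv2.minAreaRect(Q.astype(np.float32)),cv2.minAreaRect(D.astype(np.float32)))
P=np.array([f(p,71) for p in((183,90),(268,134),(186,286),(99,238))]);print("plate",P.mean(0),cv2.minAreaRect(P.astype(np.float32)))
print("hub",f((184,182),95))
print("tub",[f(p,90).round() for p in ((462,227),(551,242),(529,355),(441,338))])
J=(*Q.mean(0),-.24);r=cv2.minAreaRect(P.astype(np.float32)); K=(*P.mean(0),np.radians(r[2]-90 if r[2]>45 else r[2]))
print(J,K)
overlay(c,(210,155,4),170,115,J,K,"pics/ov_t.png")
s=dict(np.load("pics/scene0.npz")); overlay(s,(160,120,5),150,120,J,K,"pics/ov_s.png")
a=cv2.imread("pics/ov_t.png");b=cv2.imread("pics/ov_s.png");b=cv2.resize(b,(425,340),interpolation=cv2.INTER_AREA)
W=cloud(s)
# clamp points in scene: tip
m=(W[...,2]>110)&(W[...,2]<330);m[:, :160]=0;m[:,230:]=0;m[:120]=0;m[230:]=0
p=W[m]; p=p[(abs(p[:,0]-640)<90)];print(len(p),p[np.argsort(p[:,2])][::12].round())
E
```

```text
screws [527.39789039 -67.63259853] deck [526.57759401 -67.69838319] ((525.9491577148438, -67.54660034179688), (366.6777038574219, 190.69110107421875), 76.2308349609375) ((527.4864501953125, -67.63961791992188), (330.75140380859375, 166.20501708984375), 76.09420013427734)
plate [560.22978023  34.45689726] ((560.45166015625, 34.83043670654297), (69.36627960205078, 121.74091339111328), 60.39894104003906)
hub [560.1099772   34.68570833]
tub [array([ 525., -156.]), array([ 514., -217.]), array([ 437., -198.]), array([ 449., -139.])]
(np.float64(526.5775940141979), np.float64(-67.69838318522382), -0.24) (np.float64(560.2297802292283), np.float64(34.45689726483105), np.float64(-0.5166359409282867))
447 [[ 650.  -82.  110.]
 [ 646.  -94.  116.]
 [ 643. -106.  122.]
 [ 640.  -80.  129.]
 [ 643. -111.  136.]
 [ 641.  -82.  141.]
 [ 647.  -96.  147.]
 [ 646.  -83.  155.]
 [ 641.  -83.  158.]
 [ 648.  -96.  166.]
 [ 649.  -94.  172.]
 [ 650.  -90.  176.]
 [ 648.  -84.  183.]
 [ 645.  -83.  188.]
 [ 650.  -84.  193.]
 [ 652.  -85.  199.]
 [ 651.  -98.  204.]
 [ 647. -112.  211.]
 [ 652.  -92.  214.]
 [ 651.  -98.  221.]
 [ 651.  -85.  228.]
 [ 648.  -83.  234.]
 [ 654.  -90.  239.]
 [ 645.  -84.  243.]
 [ 657.  -93.  248.]
 [ 658.  -94.  253.]
 [ 657.  -91.  257.]
 [ 657. -102.  261.]
 [ 647.  -83.  267.]
 [ 649.  -83.  269.]
 [ 651.  -87.  272.]
 [ 659.  -98.  277.]
 [ 635. -101.  281.]
 [ 654.  -87.  282.]
 [ 642. -102.  283.]
 [ 651.  -91.  284.]
 [ 640.  -91.  285.]
 [ 643.  -91.  286.]]
```

View pics/ov_s.png

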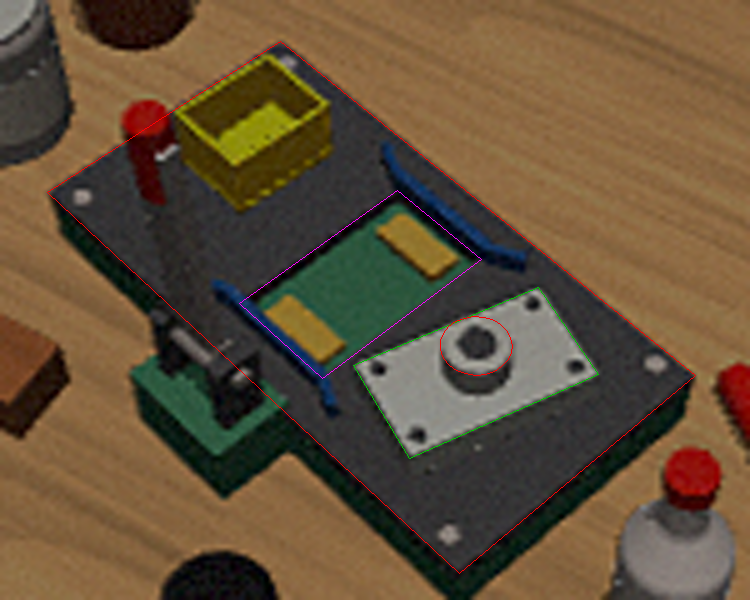

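The overlay fits within a pixel or two in the scene view: casting at (475,375), nest at (360,285), clamp base at (205,370). The casting sits at jig (8,107) with relative yaw −0.277 rad. Plan: grip the plate across its 70 mm width, slide it along y, press both ends, then swing the clamp.

```bash
cat >> h.py <<'E'
J=(526.6,-67.7,-.24)
def jw(x,y): return J[0]+np.cos(J[2])*x-np.sin(J[2])*y, J[1]+np.sin(J[2])*x+np.cos(J[2])*y
def wj(X,Y): a,b=X-J[0],Y-J[1]; C,S=np.cos(J[2]),np.sin(J[2]); return C*a+S*b,-S*a+C*b
def go(*targets):
    o=get_obs(); p=o["tcp_pos"]; y=o["ee_rot"][2]
    print("now",p.round(1),"jig",np.round(wj(p[0],p[1]),1),"yaw",round(y,4),"F",o["force"].round(1),"t",o["time"],"j",o["joints"].round(2))
    for X,Y,Z,psi in targets:
        d=np.array([X,Y,Z])-p; s=(y-psi+np.pi)%(2*np.pi)-np.pi
        print("shift cm",round((np.cos(y)*d[0]+np.sin(y)*d[1])/10,2),round((np.sin(y)*d[0]-np.cos(y)*d[1])/10,2),round(-d[2]/10,2),"spin",round(np.degrees(s),1))
E
python3 -c "
from h import *
go((560.2,34.5,180,np.pi-.517),(560.2,34.5,48,np.pi-.517))"
```

```text
now [123.  535.8 230.8] jig [-535.5  490.2] yaw 2.9158 F [-0.3 -0.7 -0.4] t 0.1 j [ 1.26  0.35  1.65  0.    1.14 -0.08]
shift cm -53.83 -39.07 5.08 spin 16.7
shift cm -53.83 -39.07 18.28 spin 16.7
```

Call:
apply_moves(plan=[-53.8, -39.1, 0, 16.7, -1, -53.8, -39.1, 0, 16.7, -1, -53.8, -39.1, 0, 16.7, -1, -53.8, -39.1, 0, 16.7, -1, -53.8, -39.1, 0, 16.7, -1, -53.8, -39.1, 0, 16.7, -1, -53.8, -39.1, 0, 16.7, -1, -53.8, -39.1, 0, 16.7, -1], newtons=40)

```text
time: 1.1
tcp_pos: [452.5, 157.1, 231.3]
ee_rot: [3.141, -0.0, 2.624]
force: [0.8, 1.2, 0.6]
finger_gap: 1.001
finger_force: 0.0
```

```bash
python3 -c "
from h import *
go((560.2,34.5,180,np.pi-.517),(560.2,34.5,48,np.pi-.517))"
```

```text
now [452.5 157.1 231.3] jig [-125.4  200.8] yaw 2.6242 F [0.8 1.2 0.6] t 1.1 j [ 0.24  0.22  1.83  0.    1.09 -0.82]
shift cm -15.43 -5.33 5.13 spin -0.0
shift cm -15.43 -5.33 18.33 spin -0.0
```

Call:
apply_moves(plan=[-15.4, -5.3, 3, 0, -1, -15.4, -5.3, 5, 0, -1, -15.4, -5.3, 5, 0, -1, -15.4, -5.3, 8, 0, -1, -15.4, -5.3, 12, 0, -1, -15.4, -5.3, 12, 0, -1])

```text
time: 1.85
tcp_pos: [557.4, 36.7, 108.9]
ee_rot: [-3.139, -0.005, 2.624]
force: [0.0, 1.1, 0.8]
finger_gap: 0.997
finger_force: 0.0
```

```bash
python3 -c "
from h import *
go((560.2,34.5,48,np.pi-.517))
c=eyes.capture('scene'); overlay(c,(160,100,5),150,120,J,(560.2,34.5,-.517),'pics/g1.png')"
```

```text
now [557.4  36.7 108.9] jig [  5.1 108.7] yaw 2.6241 F [0.  1.1 0.8] t 1.85 j [-0.02  0.52  1.73  0.    0.9  -1.07]
shift cm -0.35 -0.05 6.09 spin -0.0
```

View pics/g1.png

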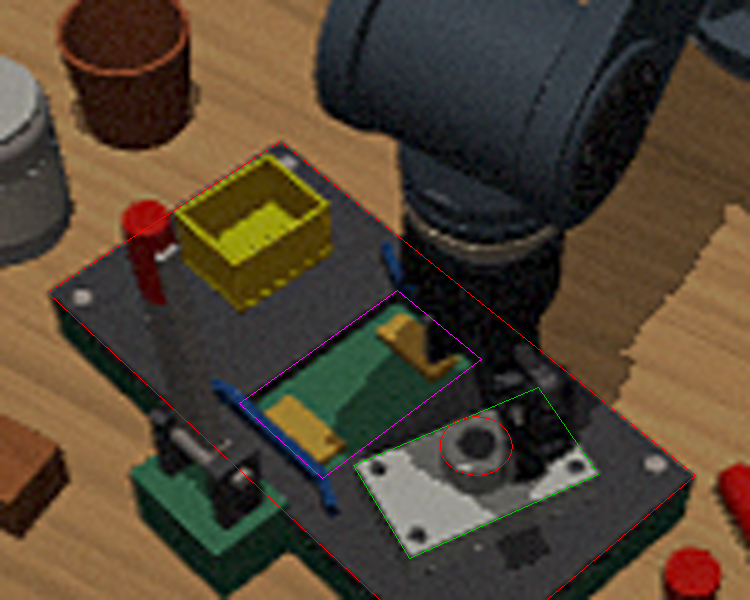

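The gripper straddles the plate, one finger near (535,450) and the other near (440,340), with the hub at (476,445) between them. Descending.

Call:
apply_moves(plan=[-0.3, 0, 2, 0, -1, -0.3, 0, 4, 0, -1, -0.3, 0, 5.2, 0, -1, -0.3, 0, 6.0, 0, -1, -0.3, 0, 6.1, 0, -1])

```text
time: 2.52
tcp_pos: [561.8, 35.3, 50.2]
ee_rot: [-3.142, -0.0, 2.624]
force: [-0.4, 0.4, 0.1]
finger_gap: 0.995
finger_force: 0.0
```

Call:
apply_moves(plan=[0, 0, 0, 0, 0.3, 0, 0, 0, 0, 0.3, 0, 0, 0, 0, 0.3, 0, 0, 0, 0, 0.3, 0, 0, 0, 0, 0.3], newtons=40)

```text
time: 3.15
tcp_pos: [562.0, 35.1, 51.1]
ee_rot: [3.142, 0.001, 2.624]
force: [-3.1, -2.3, 6.1]
finger_gap: 0.804
finger_force: 46.7
```

```bash
python3 -c "
from h import *
go((*jw(8,107),50,np.pi-.24),(*jw(0,95),50,np.pi-.24),(*jw(0,0),50,np.pi-.24))"
```

```text
now [562.   35.1  51.1] jig [  9.9 108.2] yaw 2.6245 F [-3.1 -2.3  6.1] t 3.15 j [-0.02  0.62  1.74 -0.    0.78 -1.07]
shift cm 0.15 -0.17 0.11 spin -15.9
shift cm 0.59 -1.54 0.11 spin -15.9
shift cm -2.01 -10.68 0.11 spin -15.9
```

Call:
apply_moves(plan=[0.2, -0.3, 0, -8, 0.3, 0.5, -0.9, 0, -15.9, 0.3, 0.4, -1.6, 0, -15.9, 0.3, -0.2, -3.5, 0, -15.9, 0.3, -0.7, -5.5, 0, -15.9, 0.3, -1.1, -7.0, 0, -15.9, 0.3, -1.4, -8.0, 0, -15.9, 0.3, -1.4, -8.0, 0, -15.9, 0.3])

```text
time: 4.15
tcp_pos: [534.8, -42.1, 51.1]
ee_rot: [-3.141, 0.002, 2.901]
force: [-2.1, -6.2, 6.0]
finger_gap: 0.806
finger_force: 46.8
```

```bash
python3 -c "
from h import *
go((*jw(1.5,0),51,np.pi-.242))
c=eyes.capture('scene'); overlay(c,(160,100,5),150,120,J,(*jw(0,27),-.242),'pics/g2.png')"
```

```text
now [534.8 -42.1  51.1] jig [ 1.9 26.8] yaw 2.9007 F [-2.1 -6.2  6. ] t 4.15 j [-0.17  0.58  1.82 -0.    0.74 -1.49]
shift cm 0.04 -2.68 0.01 spin 0.1
```

View pics/g2.png

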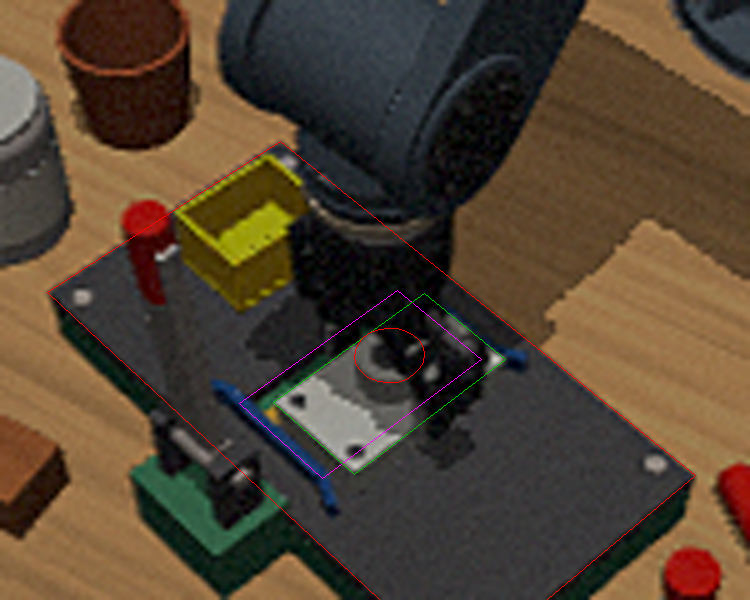

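The casting in hand, around (390,385), lies on the predicted outline between the rails. Sliding it over the nest.

Call:
apply_moves(plan=[0, -1.2, 0, 0.1, 0.3, 0, -2.2, 0, 0.1, 0.3, 0, -2.7, 0, 0.1, 0.3, 0, -2.7, 0, 0.1, 0.3])

```text
time: 4.7
tcp_pos: [527.4, -67.7, 49.9]
ee_rot: [-3.141, -0.001, 2.9]
force: [-0.6, 0.4, -5.1]
finger_gap: 0.809
finger_force: 47.1
```

Call:
apply_moves(plan=[0, 0, 0, 0, -0.8, 0, 0, 0, 0, -1, 0, 0, 0, 0, -1, 0, 0, 0, 0, -1])

```text
time: 5.2
tcp_pos: [528.0, -67.4, 50.4]
ee_rot: [-3.142, 0.0, 2.9]
force: [1.0, 0.7, 0.3]
finger_gap: 0.999
finger_force: 0.0
```

Call:
apply_moves(plan=[0, 0, -3, 0, -1, 0, 0, -8, 0, -1, 0, 0, -12, 0, -1, -6, 0, -12, 0, -1, 6, 0, -12, 0, -1, 12, 0, -12, 0, -1, 18, 0, -12, 0, 1, 18, 0, -12, 0, 1])

```text
time: 6.2
tcp_pos: [350.9, -23.8, 170.1]
ee_rot: [-3.142, -0.0, 2.9]
force: [0.4, 0.1, 0.8]
finger_gap: 0.605
finger_force: 0.0
```

```bash
python3 -c "
from h import *
go((*jw(46,0),75,np.pi-.242),(*jw(-46,0),75,np.pi-.242))
K=(*jw(0,0),-.242)
c=eyes.capture('scene'); overlay(c,(160,100,5),150,120,J,K,'pics/g3.png',40)
W=cloud(c); S=cv2.cvtColor(c['pixels'],cv2.COLOR_RGB2HSV)
x,y=wj(W[...,0],W[...,1]); m=(abs(x)<56)&(abs(y)<30)&(S[...,1]<70)&(W[...,2]>50)&(W[...,2]<76)&(np.hypot(x,y)>28)
A=np.c_[x[m],y[m],np.ones(m.sum())]; print(m.sum(),np.linalg.lstsq(A,W[...,2][m],rcond=None)[0])"
```

```text
now [350.9 -23.8 170.1] jig [-181.1    0.9] yaw 2.9001 F [0.4 0.1 0.8] t 6.2 j [-0.2   0.08  2.18 -0.    0.88 -1.53]
shift cm -22.71 -0.05 9.51 spin 0.0
shift cm -13.51 -0.07 9.51 spin 0.0
358 [-1.82539764e-02 -8.88671671e-03  6.46227971e+01]
```

View pics/g3.png

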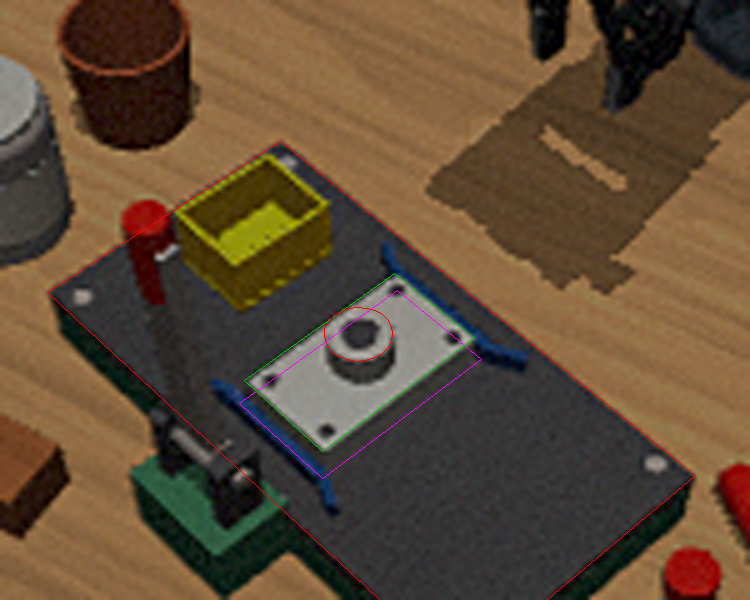

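The casting has dropped into the pocket, plate on outline at (360,360), with its top at about 64.6 mm and slightly higher at −x. Pressing the −x end first.

Call:
apply_moves(plan=[-6, 0, 0, 0, 1, -13.5, 0, 4, 0, 1, -13.5, 0, 8, 0, 1, -13.5, 0, 9.5, 0, 1, -13.5, 0, 10.0, 0, 1, -13.5, 0, 10.2, 0, 1])

```text
time: 7.0
tcp_pos: [484.3, -56.6, 69.5]
ee_rot: [3.142, 0.002, 2.9]
force: [0.4, -0.2, 0.7]
finger_gap: -0.0
finger_force: 0.0
```

Call:
apply_moves(plan=[0, 0, 0.2, 0, 1, 0, 0, 0.4, 0, 1, 0, 0, 0.4, 0, 1])

```text
time: 7.38
tcp_pos: [484.4, -56.6, 64.7]
ee_rot: [3.142, 0.001, 2.9]
force: [-0.7, 0.7, 2.5]
finger_gap: 0.005
finger_force: 1.5
```

Call:
apply_moves(plan=[0, 0, 0.1, 0, 1, 0, 0, 0.2, 0, 1, 0, 0, 0.2, 0, 1])

```text
time: 7.75
tcp_pos: [483.7, -56.5, 62.3]
ee_rot: [-3.142, -0.001, 2.9]
force: [-4.3, 1.4, 5.3]
finger_gap: 0.0
finger_force: 2.7
```

Call:
apply_moves(plan=[0, 0, 0.1, 0, 1, 0, 0, 0.2, 0, 1, 0, 0, 0.2, 0, 1])

```text
time: 8.12
tcp_pos: [483.2, -56.3, 60.2]
ee_rot: [-3.142, -0.002, 2.9]
force: [-6.3, 1.5, 5.9]
finger_gap: 0.001
finger_force: 3.1
```

Call:
apply_moves(plan=[0, 0, 0.1, 0, 1, 0, 0, 0.2, 0, 1, 0, 0, 0.2, 0, 1])

```text
time: 8.5
tcp_pos: [484.3, -56.6, 59.0]
ee_rot: [3.142, 0.0, 2.9]
force: [-4.8, 1.1, 13.9]
finger_gap: -0.002
finger_force: 7.1
```

Call:
apply_moves(plan=[0, 0, 0.1, 0, 1, 0, 0, 0.1, 0, 1])

```text
time: 8.75
tcp_pos: [484.4, -56.6, 58.9]
ee_rot: [-3.142, 0.0, 2.9]
force: [-10.4, 2.0, 30.7]
finger_gap: 0.001
finger_force: 15.1
```

Call:
apply_moves(plan=[0, 0, -3, 0, 1, 0, 0, -5.5, 0, 1, -5, 0, -5.5, 0, 1, -9, 0, -5, 0, 1, -9, 0, -2, 0, 1, -9, 0, -0.8, 0, 1, -9, 0, -0.7, 0, 1])

```text
time: 9.62
tcp_pos: [571.0, -78.0, 63.8]
ee_rot: [-3.142, -0.002, 2.9]
force: [0.2, -0.1, 0.2]
finger_gap: -0.0
finger_force: 0.0
```

Call:
apply_moves(plan=[0, 0, 0.2, 0, 1, 0, 0, 0.4, 0, 1, 0, 0, 0.4, 0, 1])

```text
time: 10.0
tcp_pos: [571.7, -78.2, 60.7]
ee_rot: [-3.142, 0.001, 2.9]
force: [0.5, 2.2, -0.6]
finger_gap: -0.003
finger_force: 0.0
```

Call:
apply_moves(plan=[0, 0, 0.1, 0, 1, 0, 0, 0.2, 0, 1, 0, 0, 0.2, 0, 1])

```text
time: 10.38
tcp_pos: [571.8, -78.2, 59.1]
ee_rot: [-3.142, 0.0, 2.9]
force: [-3.1, 0.2, 9.6]
finger_gap: 0.002
finger_force: 4.5
```

Call:
apply_moves(plan=[0, 0, 0.1, 0, 1, 0, 0, 0.2, 0, 1, 0, 0, 0.2, 0, 1])

```text
time: 10.75
tcp_pos: [571.9, -78.2, 58.9]
ee_rot: [-3.142, 0.001, 2.9]
force: [-12.3, 1.6, 32.8]
finger_gap: 0.001
finger_force: 16.0
```

Both ends stop solid at 59.0. I'll lift clear and verify flatness before going to the clamp, since the +x end moved little.

Call:
apply_moves(plan=[0, 0, -3, 0, 1, 0, 0, -5.5, 0, 1, 5, 0, -5.5, 0, 1, 9, 0, -5, 0, 1, 9, 0, -2, 0, 1, 9, 0, -0.6, 0, 1, 9, 0, -0.3, 0, 1])

```text
time: 11.62
tcp_pos: [484.0, -56.6, 58.9]
ee_rot: [-3.142, -0.002, 2.9]
force: [-11.4, 1.7, 30.2]
finger_gap: -0.003
finger_force: 15.1
```

Call:
apply_moves(plan=[0, 0, 0.1, 0, 1, 0, 0, 0.3, 0, 1, 0, 0, 0.3, 0, 1])

```text
time: 12.0
tcp_pos: [484.1, -56.6, 58.9]
ee_rot: [-3.141, -0.001, 2.9]
force: [-18.5, 3.1, 42.0]
finger_gap: 0.001
finger_force: 20.9
```

Call:
apply_moves(plan=[0, 0, -6, 0, 1, 0, 0, -12, 0, 1, 6, 0, -18, 0, 1, 12, 0, -24, 0, 1, 12, 0, -27.5, 0, 1, 12, 0, -27.5, 0, 1])

```text
time: 12.75
tcp_pos: [367.9, -27.9, 335.2]
ee_rot: [3.141, 0.007, 2.9]
force: [0.9, -0.5, -0.7]
finger_gap: 0.004
finger_force: 0.0
```

```bash
python3 -c "
from h import *
K=(*jw(0,0),-.242)
for n in('scene','top'):
  c=eyes.capture(n); np.savez('pics/'+n+'1.npz',**c)
  W=cloud(c); S=cv2.cvtColor(c['pixels'],cv2.COLOR_RGB2HSV); z=W[...,2]
  x,y=wj(W[...,0],W[...,1]); m=(abs(x)<54)&(abs(y)<29)&(S[...,1]<70)&(z>48)&(z<72)&(np.hypot(x,y)>28)
  A=np.c_[x[m],y[m],np.ones(m.sum())]; print(n,m.sum(),np.linalg.lstsq(A,z[m],rcond=None)[0])
  m=(x>75)&(x<170)&(abs(y)<40)&(z>130)&(z<300); 
  for a in range(130,300,20):
    q=m&(z>a)&(z<a+20)
    if q.sum()>3: print(a,q.sum(),'x',np.percentile(x[q],[10,50,90]).round(),'y',np.percentile(y[q],[10,50,90]).round(),'zmax',np.nanmax(z[q]).round())
  if n=='scene': overlay(c,(150,60,5),140,120,J,K,'pics/g4.png',33)
go((*jw(185,0),330,np.pi-.242),(*jw(185,0),265,np.pi-.242))"
```

```text
scene 318 [-2.34610568e-03 -6.25309944e-03  5.85912173e+01]
130 39 x [115. 123. 124.] y [-11.   8.  14.] zmax 150.0
150 38 x [116. 124. 125.] y [-9. 10. 14.] zmax 169.0
170 41 x [117. 125. 127.] y [-10.  10.  14.] zmax 190.0
190 47 x [119. 126. 128.] y [-9.  9. 14.] zmax 209.0
210 36 x [119. 127. 128.] y [-1. 12. 14.] zmax 229.0
230 49 x [120. 129. 135.] y [ 0. 10. 15.] zmax 250.0
250 64 x [120. 130. 135.] y [-0. 10. 13.] zmax 270.0
270 92 x [118. 127. 135.] y [-8.  3. 10.] zmax 287.0
top 478 [8.08184211e-04 5.30101566e-03 5.71203693e+01]
130 24 x [112. 113. 114.] y [-10.   2.  13.] zmax 150.0
150 22 x [113. 114. 115.] y [-10.   1.  13.] zmax 169.0
170 27 x [114. 115. 116.] y [-12.  -0.  13.] zmax 190.0
190 26 x [115. 116. 117.] y [-11.   1.  13.] zmax 210.0
210 14 x [116. 117. 118.] y [-11.   2.  15.] zmax 223.0
230 30 x [113. 117. 119.] y [-12.   4.  14.] zmax 250.0
250 39 x [114. 119. 128.] y [-14.   2.  14.] zmax 269.0
270 83 x [117. 124. 133.] y [-8. -0.  8.] zmax 287.0
now [368.1 -28.  332.6] jig [-163.4    0.9] yaw 2.9001 F [ 1.   0.2 -0.6] t 12.85 j [-0.2  -0.1   1.92  0.    1.32 -1.53]
shift cm -34.84 -0.04 0.26 spin 0.0
shift cm -34.84 -0.04 6.76 spin 0.0
```

View pics/g4.png

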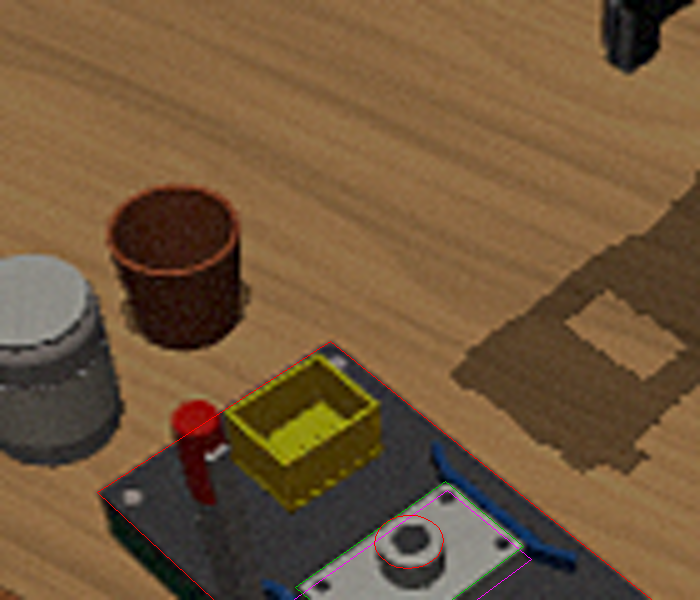

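Plane fits put the plate flat with its top at 58.6, so it is fully home (plate at (410,545) matches the seated outline). The clamp handle is at (195,440), θ≈1.63. Next I'll go over and behind the clamp.

Call:
apply_moves(plan=[-34, 0, 0, 0, 1, -34, 0, 0, 0, 1, -34, 0, 0, 0, 1, -34, 0, 0, 0, 1, -34, 0, 0, 0, 1, -34, 0, 0, 0, 1, -34, 0, 0, 0, 1, -34, 0, 0, 0, 1])

```text
time: 13.85
tcp_pos: [697.5, -109.2, 329.6]
ee_rot: [-3.142, -0.002, 2.9]
force: [-0.9, -0.4, -0.6]
finger_gap: -0.002
finger_force: 0.0
```

```bash
python3 -c "
from h import *
psi=np.pi-.2415
go((*jw(177,0),262,psi))
L=[]
for t in (1.7,1.5,1.3,1.1,.9,.7,.5,.35,.2,.1,0):
  C,S=np.cos(t),np.sin(t); L.append((t,round(115-170*C+12*S+13*S),round(89.5+170*S+12*C)))
print(L)"
```

```text
now [ 697.5 -109.2  329.6] jig [175.8   0.3] yaw 2.9001 F [-0.9 -0.4 -0.6] t 13.85 j [-0.22  0.59  1.05  0.    1.51 -1.55]
shift cm -0.12 -0.03 6.76 spin 0.0
[(1.7, 162, 257), (1.5, 128, 260), (1.3, 94, 257), (1.1, 60, 246), (0.9, 29, 230), (0.7, 1, 208), (0.5, -22, 182), (0.35, -36, 159), (0.2, -47, 135), (0.1, -52, 118), (0, -55, 102)]
```

Call:
apply_moves(plan=[0, 0, 4, 0, 1, 0, 0, 6.9, 0, 1, 0, 0, 6.9, 0, 1])

```text
time: 14.22
tcp_pos: [696.4, -108.9, 260.4]
ee_rot: [-3.141, -0.004, 2.9]
force: [-0.1, 0.3, 0.2]
finger_gap: -0.001
finger_force: 0.0
```

Call:
apply_moves(plan=[1.5, 0, 0, 0, 1, 3, 0, 0, 0, 1, 4.8, 0, 0.1, 0, 1, 6.5, 0, 0.2, 0, 1, 8.2, 0, 0.4, 0, 1, 9.9, 0, 0.9, 0, 1, 11.6, 0, 1.5, 0, 1, 11.6, 0, 1.5, 0, 1])

```text
time: 15.22
tcp_pos: [585.0, -81.4, 249.0]
ee_rot: [3.142, 0.002, 2.9]
force: [0.8, 0.8, 0.1]
finger_gap: -0.0
finger_force: 0.0
```

```bash
python3 -c "
from h import *
psi=np.pi-.2415
go(*[(*jw(a,0),b,psi) for a,b in ((45,239),(29,230),(14,219),(1,208),(-11,195),(-22,182),(-36,159),(-47,135))])
c=eyes.capture('scene'); cv2.imwrite('pics/g5.png',cv2.resize(c['pixels'][60:220,130:330,::-1],None,fx=3.5,fy=3.5,interpolation=2))"
```

```text
now [585.  -81.4 249. ] jig [59.9  0.6] yaw 2.9002 F [0.8 0.8 0.1] t 15.225 j [-0.22  0.41  1.52 -0.    1.21 -1.55]
shift cm 1.49 -0.06 1.0 spin 0.0
shift cm 3.09 -0.07 1.9 spin 0.0
shift cm 4.59 -0.07 3.0 spin 0.0
shift cm 5.89 -0.07 4.1 spin 0.0
shift cm 7.09 -0.07 5.4 spin 0.0
shift cm 8.19 -0.07 6.7 spin 0.0
shift cm 9.59 -0.07 9.0 spin 0.0
shift cm 10.69 -0.08 11.4 spin 0.0
```

View pics/g5.png

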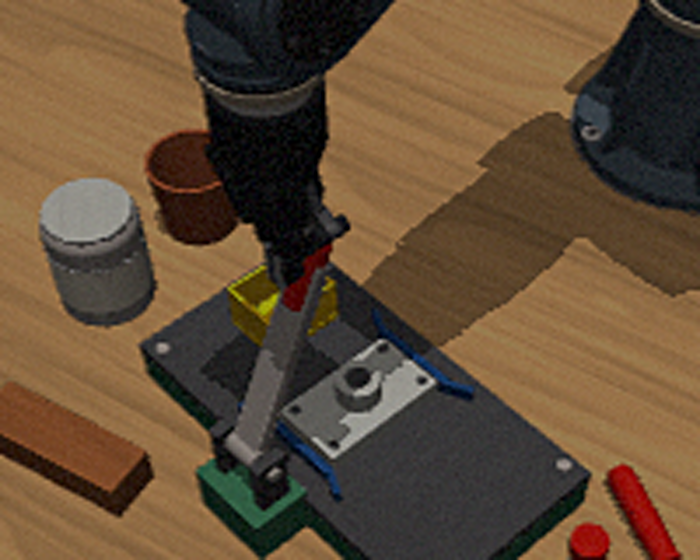

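The clamp bar has swung over (hinge at (250,450), handle at (305,280) just ahead of the fingertips), and the casting is undisturbed at (360,390). Continuing the arc.

Call:
apply_moves(plan=[1.5, 0, 1, 0, 1, 3.1, 0, 1.9, 0, 1, 4.6, 0, 3, 0, 1, 5.9, 0, 4.1, 0, 1, 7.1, 0, 5.4, 0, 1, 8.2, 0, 6.7, 0, 1, 9.6, 0, 9, 0, 1, 10.4, 0, 10.6, 0, 1])

```text
time: 16.27
tcp_pos: [484.8, -56.8, 141.4]
ee_rot: [3.142, 0.001, 2.9]
force: [2.0, 0.1, 0.2]
finger_gap: -0.001
finger_force: 0.3
```

```bash
python3 -c "
from h import *
psi=np.pi-.2415
go(*[(*jw(a,0),b,psi) for a,b in ((-50,124),(-53,112),(-55,104),(-55,101))])"
```

```text
now [484.8 -56.8 141.4] jig [-43.2   0.7] yaw 2.9 F [2.  0.1 0.2] t 16.275 j [-0.21  0.36  1.89 -0.    0.89 -1.54]
shift cm 0.68 -0.07 1.74 spin -0.0
shift cm 0.98 -0.07 2.94 spin -0.0
shift cm 1.18 -0.07 3.74 spin -0.0
shift cm 1.18 -0.07 4.04 spin -0.0
```

Call:
apply_moves(plan=[0.5, 0, 1, 0, 1, 0.7, 0, 1.8, 0, 1, 0.9, 0, 2.6, 0, 1, 1, 0, 3.2, 0, 1, 1, 0, 3.6, 0, 1, 1, 0, 3.8, 0, 1])

```text
time: 17.02
tcp_pos: [474.5, -54.2, 103.1]
ee_rot: [-3.142, -0.0, 2.9]
force: [-0.6, -0.1, 0.9]
finger_gap: -0.005
finger_force: 0.3
```

Call:
apply_moves(plan=[0, 0, 0.1, 0, 1, 0, 0, 0.2, 0, 1, 0, 0, 0.2, 0, 1])

```text
time: 17.4
tcp_pos: [474.6, -54.3, 101.5]
ee_rot: [-3.142, 0.0, 2.9]
force: [-1.5, -0.6, 2.3]
finger_gap: 0.003
finger_force: 1.2
```

Call:
apply_moves(plan=[0, 0, 0.1, 0, 1, 0, 0, 0.2, 0, 1, 0, 0, 0.2, 0, 1])

```text
time: 17.77
tcp_pos: [474.7, -54.3, 101.0]
ee_rot: [-3.142, 0.001, 2.9]
force: [-9.3, 2.0, 28.0]
finger_gap: -0.002
finger_force: 14.0
```

Call:
apply_moves(plan=[0, 0, 0.1, 0, 1, 0, 0, 0.1, 0, 1, 0, 0, 0.1, 0, 1])

```text
time: 18.15
tcp_pos: [474.8, -54.3, 100.8]
ee_rot: [-3.141, 0.001, 2.9]
force: [-14.9, 2.5, 41.1]
finger_gap: 0.001
finger_force: 20.4
```

The clamp has stopped solid at 101 mm, which is the closed height. Backing off straight up and checking.

Call:
apply_moves(plan=[0, 0, -2, 0, 1, 0, 0, -6, 0, 1, 0, 0, -12, 0, 1, 6, 0, -14, 0, 1, 12, 0, -14, 0, 1, 14, 0, -14, 0, 1, 14, 0, -14, 0, 1])

```text
time: 19.02
tcp_pos: [338.1, -20.6, 238.6]
ee_rot: [3.142, 0.001, 2.9]
force: [0.1, -0.7, 0.3]
finger_gap: -0.002
finger_force: 0.0
```

```bash
python3 -c "
from h import *
go()
for n in('top','scene'):
  c=eyes.capture(n); W=cloud(c);z=W[...,2];S=cv2.cvtColor(c['pixels'],cv2.COLOR_RGB2HSV);x,y=wj(W[...,0],W[...,1])
  m=(abs(y)<11)&(x>-18)&(x<90)&(z>85)&(z<115); print(n,'bar',m.sum(),np.polyfit(x[m],z[m],1))
  m=(abs(x)<54)&(abs(y)<29)&(S[...,1]<70)&(z>48)&(z<72)&(np.hypot(x,y)>28)&(abs(y)>18)
  A=np.c_[x[m],y[m],np.ones(m.sum())]; print('plate',m.sum(),np.linalg.lstsq(A,z[m],rcond=None)[0])
  if n=='scene': overlay(c,(160,100,5),150,120,J,(*jw(0,0),-.242),'pics/g6.png',33)"
```

```text
now [338.1 -20.6 238.6] jig [-194.3    1. ] yaw 2.9003 F [ 0.1 -0.7  0.3] t 19.025 j [-0.2  -0.07  2.13  0.    1.08 -1.53]
top bar 307 [5.15376069e-03 9.34688900e+01]
plate 218 [-6.07489185e-04  1.19110155e-02  5.68897064e+01]
scene bar 227 [-1.83980372e-03  9.51498835e+01]
plate 82 [-1.37988573e-02 -3.95493959e-02  5.99381940e+01]
```

View pics/g6.png

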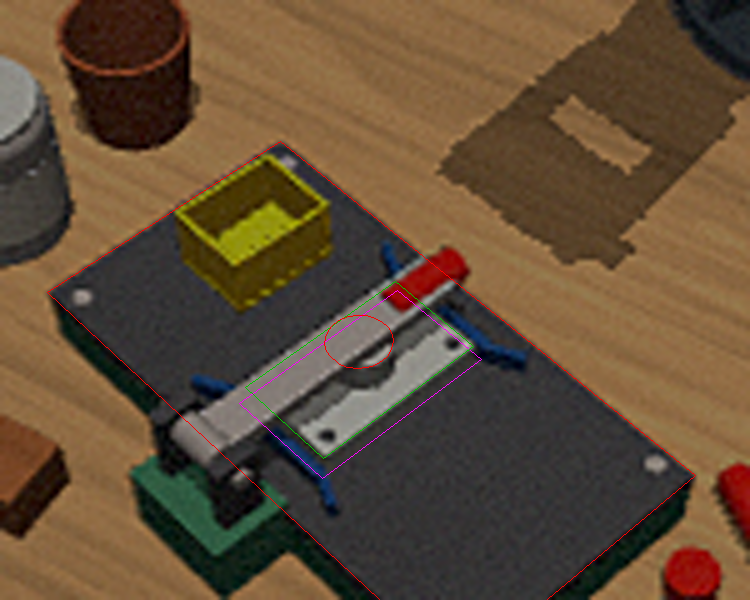

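The clamp lies level on the hub, bar from (200,435) to the handle at (440,275). The plate is seated on its outline and the tub hasn't moved. Handing in.

```bash
python3 -c "
from rig import order
print(order.close_job())"
```

```text
the job is handed in; nothing more can be done
None
```

I handed the job in at about 19 s: the casting sits flat on the nest floor after both ends were pressed to a solid stop, the clamp is closed level on its hub, and the tub and the things around the jig were left alone.

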